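Clamp a culture flask on the bench shaker and pull its knob on

ROBOT

A 6-joint arm with a two-finger parallel gripper is mounted at the origin on a cart in front of the work surface, level with it; the furniture and walls round the work are solid. World frame = base frame: x ahead of the robot, y to its left, z up, the work surface at z = 0. Lengths are in m, angles in degrees, forces in N, time in s.
With the tool pointing down it reaches from about 0.4 to 0.825 m from the base axis. Payload 7 kg.
Tool frame: the origin (TCP) lies midway between the tips of the shut fingers; the grasp point (between the pads) lies ctrl.tcp_to_grasp behind it (ctrl.tcp_to_grasp is the distance from the TCP to the grasp point, in m); z points along the fingers, y is the line along which they close (so a half turn about z gives the same grasp; the last joint's range is limited). The gripper opens to 88 mm and grips with 3 to 60 N. Pads are 19 mm wide; open, the fingers measure 130 mm over their backs; the gripper's body (78 mm by 193 mm) begins 47 mm behind the grasp point.
Start: joints at [-57.061, 20.546, 0.682, 0, -70.136, -16.507], TCP at [0.191, -0.647, 0.227] pointing down, gripper open.
Joint ranges: [-176.03, 176.03], [-82.01, 121.73], [-58.28, 71.71], [-173.87, 95.51], [-174.79, -0.11], [-173.66, 173.66]. Speed limits (degrees/s): [136.94, 136.94, 172.46, 180, 180, 180].

INTERFACE

Orientations are given as [roll, pitch, yaw] about the fixed x, y, z axes, in that order (R = Rz(yaw) Ry(pitch) Rx(roll)).
In Python, from plant import ctrl, imaging, close_job gives the robot as it stands.
- The arm moves only by the shell command python3 -m crank 'ROWS'. ROWS is JSON, a list of rows, each a list of 3 entries, a list of its own where there are three numbers: the shift along the world's x, y, z in m, then the turn, a rotation vector about the world's x, y, z in degrees, then the opening, from -1 (shut) to 1 (fully open), so that 0 is half open. A call has 1 to 12 rows; each row shifts and turns the commanded pose from where the row before left it; what a row does not reach is not made up. A row lasts 1/10 s, in which the tool goes at most 50 mm and 8.59 degrees, less where a joint would pass 70% of its speed; a pose out of reach is approached as far as the arm can. A call is refused whole if a number of a shift passes 0.05 or a number of a turn 8.59, either way. A call with a gripper value outside its range is refused whole. The fingers move at their own pace and stop on an object; the grip force is fixed at half the most. Time passes only in rows, so rows that do not move let the fingers close. It gives the time, the measured TCP pose, the force, the opening and the grip force at its end, in the units of the state.
- ctrl.get_obs(): the state, without advancing time (a new reading comes with each control period).
- imaging.snapshot(name): name is "scene" or "top"; returns (picture, depth): 384x512x3 uint8, blue, green, red; 384x512 float32, m along the optical axis (not along the pixel's ray), 0 where there is no reading.
- imaging.camera_model(name): a dict with "mtx" (3x3 intrinsics, pixels), "R" (3x3) and "t" (3): a world point X has camera coordinates R X + t. Camera axes: x right, y down, z forward; pixel columns grow to the right and rows downward; lengths in m; the calibration is good to about 2 mm. A picture is of the moment at which its call begins. camera_model takes no time and is no camera call.
- close_job(): hands the job in; it is judged then, once.
The state is a dict: "clock": time; "joint_pos": joint angles; "qvel": joint speeds; "tau": joint torques, N m; "tool_pos": TCP position; "orientation": TCP orientation; "force": force on the tool from outside, world axes, zero at the start; "moment": the same for the moment, N m; "opening": finger opening in m; "gripper_force": force on a finger pad.
Only numpy, scipy, OpenCV 4.12 (cv2) and the standard library are available. Lean on these libraries where they do the work, as an engineer would, in place of code of your own. Each camera call takes 0.05 s, during which the arm holds its last target. There are 200 camera calls.

TASK

Start the culture flask on the bench shaker: stand the flask upright on the platform between the two rubber bars, broad faces towards the bars and about midway along them, and slide the front bar up until the flask is held snugly between both. Only then pull the shaker's spring knob straight out of its sloping panel until it snaps into its out (on) position, and let it go so that it stays out. Do not tip the flask, and leave the other things on the bench where they are.

Things in the scene. Friction and masses are not known exactly. Their poses are not given: they have to be found in the camera images.
- flask_center (a point): Clear upright culture flask, 0.16 kg, starting on the table before the shaker: flat body 52 mm thick (own x), 110 mm broad (own y), 121 mm high; this point is its centre, 60.5 mm above the underside. A canted cap 38 mm wide rises at y = -52 to -14 mm to 145 mm above the underside: grip across the thickness from above, 90 to 100 mm up, or on the +y half. It may stand either way round.
- shaker: White bench shaker, fixed, 150 mm wide, 223 mm deep (x -118 to 105 mm); origin at its underside, x from the sloping front panel (robot side) to its back, y to its left, z up. Platform mat (black) at z = 78 mm. Two rubber bars 14 mm thick and 118 mm long lie along y, axes at z = 108 mm, between black end blocks (outer faces y = +-74 mm). A flask against the back bar has its centre at x = 52 mm.
- front_bar_mid (a point): Middle of the axis of the sliding front bar (14 mm thick, 30 mm above the mat); with the joint front_bar at 0 it lies at x = -21 mm in the shaker's frame.
- front_bar (a joint): Travel of the front bar towards the back bar (shaker +x), 0 to 0.048 m; starts at 0 to 0.012. Slides with about 3 N of friction and stays where it is left. The clear gap between the bars is 0.092 m minus this value; with the flask snug between them it reads 0.040.
- back_bar_mid (a point): Middle of the axis of the fixed back bar, x = 85 mm, z = 108 mm in the shaker's frame.
- knob_cap (a point): Centre of the round black knob cap on the sloping panel, 47 mm across, 27 mm long, on a 20 mm stem. Its z axis is the pull direction, straight out of the panel, 30 degrees from vertical and leaning to the shaker's front; this point is 27.5 mm off the panel with the knob in, then at x = -100, y = 0, z = 61 mm in the shaker's frame.
- knob (a joint): Travel of the knob out of the panel, 0 (in, off) to 0.014 m (out, on). A spring holds it in with about 8 N; past 7 mm it snaps outward by itself and stays out at 0.014 against its stop; let go before that and it springs back in. Once out, about 8 N would push it in again.
- timer: Bystander, loose: white mechanical bench timer, 64 mm across, 49 mm high; origin under its centre.
- vial: Bystander, loose: brown glass vial with white cap, 27 mm across, 52 mm high; origin under its centre.
- dish: Bystander, loose: clear petri dish with lid, 61 mm across, 14 mm high; origin under its centre.

How it is judged:
By the outcome, as a careful person would: the job done as asked, in the order asked, and still so for the second after the job is handed in, with the robot touching nothing.
It also fails if it takes over 58 s, if anything falls off the work surface, if the arm or the gripper's body presses on something with over 40 N, if the wrist force passes 120 N, or if a joint passes its speed limit or range.

## Working session

There is one attempt and no reset: what is moved stays moved. The work goes in short steps, Python scripts to look and compute and a shell command to move; the robot and the scene stay as the last step left them, time stands still between calls to the robot, and variables do not carry over. Pictures are saved under pics/ and viewed, at most 10 in all, crops included, and the job is handed in when it is done.

```bash
mkdir -p pics
cat > h.py <<'E'
import numpy as np, cv2
from plant import ctrl, imaging
def snap(n,f=None):
    p,d=imaging.snapshot(n)
    if f: cv2.imwrite('pics/'+f,p)
    return p,d
def ray(n,u,v):
    m=imaging.camera_model(n);R=np.array(m['R']);t=np.array(m['t']);K=np.array(m['mtx'])
    return -R.T@t, R.T@np.linalg.inv(K)@np.array([u,v,1.])
def onz(n,u,v,z):
    o,d=ray(n,u,v); return o+d*(z-o[2])/d[2]
def cloud(n,d):
    m=imaging.camera_model(n);R=np.array(m['R']);t=np.array(m['t']);K=np.array(m['mtx'])
    v,u=np.indices(d.shape); P=np.stack([u,v,np.ones_like(u)],-1)@np.linalg.inv(K).T*d[...,None]
    return (P-t)@R
E
python3 - <<'E'
from h import *
print(ctrl.tcp_to_grasp, ctrl.get_obs())
for n in('scene','top'):
    p,d=snap(n,n+'0.png'); np.save(n+'0.npy',d)
    m=imaging.camera_model(n); print(n,ray(n,256,192),m['mtx'])
E
```

```text
0.0188 {'clock': 0.0, 'joint_pos': array([-5.70616031e+01,  2.05906958e+01,  6.33942334e-01, -2.19958408e-02,
       -7.01350198e+01, -1.65071531e+01]), 'qvel': array([ 0.04868748,  0.00854764,  0.01066838, -0.04571265, -0.12345947,
       -0.01041621]), 'tau': array([-6.73203385e-05, -5.82708943e+01,  2.93057066e+01,  6.99751899e+00,
        6.88341490e-03, -2.40185618e-04]), 'tool_pos': array([ 0.1907838 , -0.64696696,  0.22562641]), 'orientation': array([ 1.79906133e+02, -6.25352306e-03, -1.63576242e+02]), 'force': array([0.10299778, 0.5122109 , 0.63180231]), 'moment': array([ 0.02074402, -0.00086966, -0.01754286]), 'gripper_force': 0.0, 'opening': 0.08753855613870519}
scene (array([ 0.57881039, -0.55814257,  0.69703984]), array([-0.00206208,  0.71017991, -0.70408525])) [[427.66510812   0.         260.08051511]
 [  0.         427.66510812 192.93247849]
 [  0.           0.           1.        ]]
top (array([0.47481888, 0.0275827 , 0.9579064 ]), array([ 0.1035774 ,  0.00399505, -0.99461446])) [[407.82672209   0.         256.19188268]
 [  0.         407.82672209 191.43133503]
 [  0.           0.           1.        ]]
```

View pics/scene0.png

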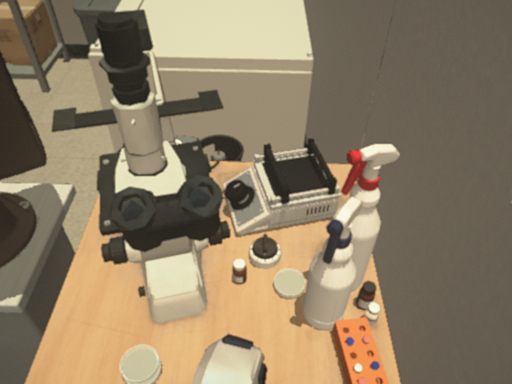

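View pics/top0.png

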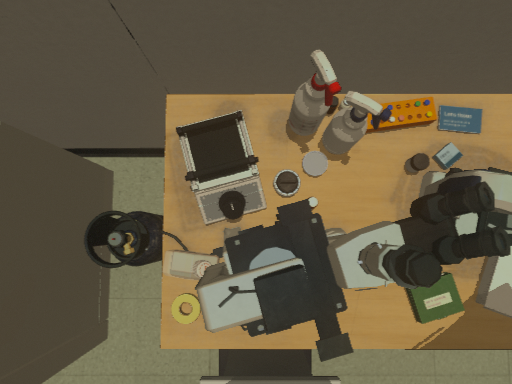

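Run:
```python
from h import *
p=cv2.imread('pics/top0.png')[100:325,160:360]
cv2.imwrite('pics/top0c.png',cv2.resize(p,None,fx=2.66,fy=2.66,interpolation=cv2.INTER_CUBIC))
d=np.load('top0.npy');C=cloud('top',d)
for u,v in [(185,262),(175,258),(205,270),(232,235),(232,205),(218,150),(215,118),(222,180),(287,182),(315,163),(313,202),(270,280),(240,290),(400,250),(298,215),(330,345),(185,308),(300,120),(345,140),(170,100),(166,345),(250,240)]: print(u,v,C[v,u].round(3))
```

```text
185 262 [0.419 0.176 0.113]
175 258 [0.427 0.198 0.109]
205 270 [0.408 0.127 0.178]
232 235 [0.474 0.084 0.064]
232 205 [0.538 0.083 0.079]
218 150 [0.659 0.114 0.078]
215 118 [0.721 0.118 0.112]
222 180 [0.593 0.105 0.076]
287 182 [ 0.593 -0.039  0.044]
315 163 [ 0.642 -0.107  0.011]
313 202 [ 0.547 -0.096  0.052]
270 280 [0.42  0.013 0.458]
240 290 [0.395 0.053 0.359]
400 250 [ 0.457 -0.138  0.478]
298 215 [ 0.503 -0.032  0.354]
330 345 [ 0.318 -0.076  0.355]
185 308 [ 0.307  0.195 -0.003]
300 120 [ 0.715 -0.062  0.118]
345 140 [ 0.667 -0.152  0.136]
170 100 [0.799 0.239 0.   ]
166 345 [0.226 0.236 0.002]
250 240 [0.465 0.042 0.189]
```

View pics/top0c.png

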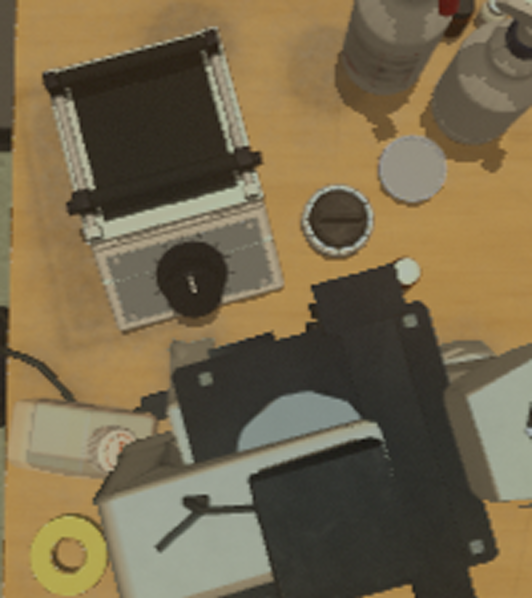

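Run:
```python
from h import *
dt=np.load('top0.npy');ds=np.load('scene0.npy');C=cloud('top',dt);S=cloud('scene',ds)
A=np.concatenate([C[dt>0],S[ds>0]])
ys=np.arange(.30,-.22,-.03);print('max z cm; cols y',ys.round(2))
for x in np.arange(.80,.14,-.03):
    r=[]
    for y in ys:
        k=(abs(A[:,0]-x)<.015)&(abs(A[:,1]-y)<.015); r.append('%3d'%round(100*A[k,2].max()) if k.any() else ' --')
    print('%.2f'%x,' '.join(r))
print('top z(mm) around flask')
for v in range(228,290,4): print(v,' '.join('%4d'%(1000*C[v,u,2]) if dt[v,u]>0 else '  --' for u in range(160,250,4)))
m=imaging.camera_model('scene')
for X in [(.474,.084,.06),(.42,.18,.11),(.41,.13,.14)]:
    q=np.array(m['mtx'])@(np.array(m['R'])@X+m['t']); print(X,q[:2]/q[2])
p=cv2.imread('pics/scene0.png')[140:260,80:260]; q=cv2.imread('pics/top0.png')[215:295,155:255]
cv2.imwrite('pics/mix.png',np.vstack([cv2.resize(p,(450,300),interpolation=2),cv2.resize(q,(450,290),interpolation=2)]))
```

```text
max z cm; cols y [ 0.3   0.27  0.24  0.21  0.18  0.15  0.12  0.09  0.06  0.03  0.   -0.03
 -0.06 -0.09 -0.12 -0.15 -0.18 -0.21]
0.80  --  --   1   0   0   1   0   1   0   0   0   1  30   0   0   6   5   0
0.77  --  --   0   1   0   1   0   1   0   0   1   1  32  32  19   6   5   4
0.74  --  --   0   0   0   8   8  12  12   0   0   0  32  32  26  27  16   4
0.71  --  --   0  12  12  12  12  12  12   1   0   1  19  32  32  28  28  14
0.68  --  --   0  12  12   8   8   8  10   8   0   1   1   2  15  28  28  28
0.65  --  --   0   0  10   8   8   8  12  12   1   0   1   2   2  14  13   0
0.62  --  --   0   0  12  12  12  12  12  12   3   4   4   2   2   1   1   1
0.59  --  --   0   0  12  12  12   8   8   9   4   5   5   0   0   0   0   1
0.56  --  --   1   1  10   9   6   9   8   5   3   4   3   6   4   1   0   0
0.53  --   0   0   1   0   5   7   8   8   3  36  36  36  19   4   1   1  37
0.50  --   0   1   1   1   3   3   7  18  19  36  36  36  19   5  33  34  37
0.47  --   0   1   2   0   0   1  19  19  19  19  35  35  33  48  53  48  36
0.44  --  --   0  11  12  12   9  19  19  36  46
[... 2168 characters left out ...]
4  115  119  142  141  189  231  245  258  273  270  203  173  186  185  344  352
276 -775    0    0  100  105  108  111  120  115  130  141  265  279  293  304  315  329  341  351  357  357  354  357
280 -769    1   -2    0    1    0    0    0    4    0  251  311  323  335  345  354  357   --  357  358  358  357  358
284 -773   -1   -1    0   -1    3   -1    0    0    1  340  350  355  361  360  358  358  359  358  359  358  357  356
288 -775    0    0    0    0    0    0   -2    0  324  358  360  360  359  358  358  360  360  383  367  359  358  356
(0.474, 0.084, 0.06) [207.28789544 191.15961935]
(0.42, 0.18, 0.11) [185.27978438 143.60166257]
(0.41, 0.13, 0.14) [175.66737864 147.14139921]
```

View pics/mix.png

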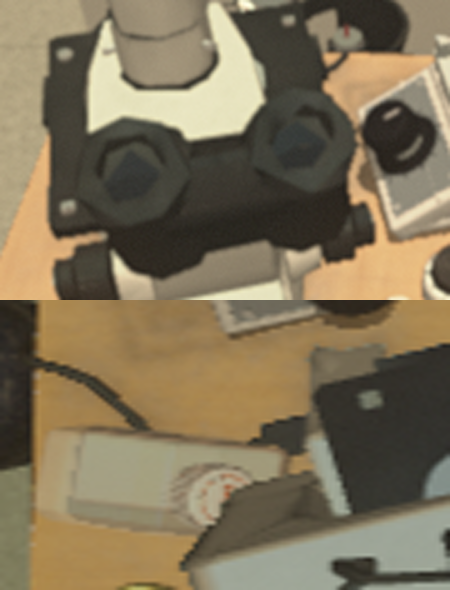

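Run:
```python
from h import *
dt=np.load('top0.npy');C=cloud('top',dt);ds=np.load('scene0.npy');S=cloud('scene',ds)
def rect(P,n):
    r=cv2.minAreaRect((P[:,:2]*1000).astype(np.float32)); print(n,len(P),np.round(r[0],1),np.round(r[1],1),round(r[2],1)); return r
v,u=np.indices(dt.shape);Z=C[...,2]
k=(dt>0)&(Z>.09)&(Z<.15)&(u<205)&(u>160)&(v>250)&(v<279)
rect(C[k],'flask all'); k2=k&(u<192); rect(C[k2],'flask body')
# edges per column: top face near edge and far edge
for c in range(168,198,4):
    vv=np.where(k[:,c])[0]; print(c,C[vv[0],c].round(3),C[vv[-1],c].round(3))
for n,D,d in(('top',C,dt),('scene',S,ds)):
    sh=(d>0)&(D[...,0]>.55)&(D[...,0]<.78)&(D[...,1]>.0)&(D[...,1]<.24)
    k=sh&(D[...,2]>.098)&(D[...,2]<.14); P=D[k]
    # split front/back by line
    e=np.array([np.cos(.24),np.sin(.24)]); s=P[:,:2]@e
    h=np.histogram(s,np.arange(.55,.80,.01)); print(n,dict(zip(h[1].round(2),h[0])), P[:,2].max())
    for a,b,nm in((s.min()-1,.665,'front'),(.665,2,'back')):
        Q=P[(s>=a)&(s<b)]
        if len(Q)>20: rect(Q,n+nm)
    k=(d>0)&(abs(D[...,0]-.545)<.05)&(abs(D[...,1]-.083)<.05)&(D[...,2]>.066)&(D[...,2]<.09)
    if k.sum()>10: rect(D[k],n+'knob'); print(D[k].mean(0), D[k][:,2].max())
for n,z,(a,b,c,dd) in(('timer',.049,(270,165,305,200)),('dish',.014,(300,148,330,180))):
    kk=(u>a)&(v>b)&(u<c)&(v<dd)&(Z>z*.6)&(Z<z+.01); rect(C[kk],n)
# microscope outline near knob: points z>.12 with x>.44,y>-.03
k=(dt>0)&(Z>.15)&(C[...,0]>.36)&(C[...,1]>-.02)&(C[...,1]<.2)&(C[...,0]<.6)
P=C[k]
for z0,z1 in((.15,.22),(.22,.34),(.34,.42),(.42,.5)):
    Q=P[(P[:,2]>z0)&(P[:,2]<z1)]
    print(z0,[(y.round(2),Q[abs(Q[:,1]-y)<.005,0].max().round(3)) for y in np.arange(-.02,.16,.02) if (abs(Q[:,1]-y)<.005).any()])
```

```text
flask all 1027 [411.7 180. ] [92.3 52. ] 82.3
flask body 724 [413.6 193. ] [66.6 52. ] 83.0
168 [0.441 0.215 0.097] [0.391 0.213 0.101]
172 [0.441 0.206 0.101] [0.389 0.205 0.1  ]
176 [0.44  0.199 0.096] [0.388 0.196 0.105]
180 [0.439 0.188 0.105] [0.388 0.187 0.107]
184 [0.438 0.183 0.091] [0.386 0.179 0.107]
188 [0.437 0.172 0.106] [0.387 0.169 0.116]
192 [0.435 0.162 0.115] [0.387 0.161 0.115]
196 [0.435 0.155 0.104] [0.386 0.154 0.109]
top {np.float64(0.55): np.int64(0), np.float64(0.56): np.int64(0), np.float64(0.57): np.int64(0), np.float64(0.58): np.int64(0), np.float64(0.59): np.int64(0), np.float64(0.6): np.int64(0), np.float64(0.61): np.int64(180), np.float64(0.62): np.int64(299), np.float64(0.63): np.int64(14), np.float64(0.64): np.int64(0), np.float64(0.65): np.int64(0), np.float64(0.66): np.int64(0), np.float64(0.67): np.int64(0), np.float64(0.68): np.int64(0), np.float64(0.69): np.int64(0), np.float64(0.7): np.int64(0), np.float64(0.71): np.int64(195), np.float64(0.72): np.int64(267), np.float64(0.73): np.int64(5), np.float64(0.74): np.int64(0), np.float64(0.75): np.int
[... 1657 characters left out ...]
12), np.float64(0.414))]
0.22 [(np.float64(0.02), np.float64(0.429)), (np.float64(0.04), np.float64(0.423)), (np.float64(0.06), np.float64(0.418)), (np.float64(0.08), np.float64(0.414)), (np.float64(0.1), np.float64(0.415)), (np.float64(0.12), np.float64(0.409))]
0.34 [(np.float64(-0.02), np.float64(0.52)), (np.float64(0.0), np.float64(0.515)), (np.float64(0.02), np.float64(0.429)), (np.float64(0.04), np.float64(0.423)), (np.float64(0.06), np.float64(0.418)), (np.float64(0.08), np.float64(0.412)), (np.float64(0.1), np.float64(0.407)), (np.float64(0.12), np.float64(0.4))]
0.42 [(np.float64(-0.02), np.float64(0.435)), (np.float64(0.0), np.float64(0.431)), (np.float64(0.02), np.float64(0.425))]
```

```bash
python3 -m crank '[[[0,0,0.05],[0,0,0],1],[[0,0,0.05],[0,0,0],1],[[0,0,0.05],[0,0,0],1],[[0,0,0.05],[0,0,0],1],[[0,0,0.05],[0,0,0],1],[[0,0,0.05],[0,0,0],1]]'; python3 -c "
from h import *
o=ctrl.get_obs();print(o['joint_pos'].round(2),o['tool_pos'].round(4),o['orientation'].round(1),o['clock'])"
```

```text
clock: 0.7
tool_pos: [0.1906, -0.6468, 0.5286]
orientation: [-180.0, 0.0, -163.6]
force: [1.5, -2.4, -0.3]
opening: 0.0878
gripper_force: 0.0
[-5.7060e+01  1.9940e+01  3.7820e+01 -1.0000e-02 -1.0788e+02 -1.6510e+01] [ 0.1906 -0.6468  0.5286] [-180.     0.  -163.6] 0.7
```

```bash
python3 -m crank '[[[0.041,0.027,0],[0,0,4.2],1],[[0.041,0.027,0],[0,0,4.2],1],[[0.041,0.027,0],[0,0,4.2],1],[[0.041,0.027,0],[0,0,4.2],1],[[0.041,0.027,0],[0,0,4.2],1],[[0.041,0.027,0],[0,0,4.2],1],[[0.041,0.027,0],[0,0,4.2],1],[[0.041,0.027,0],[0,0,4.2],1]]'; python3 -m crank '[[[0.0175,0.041,0],[0,0,4.2],1],[[0.0175,0.041,0],[0,0,4.2],1],[[0.0175,0.041,0],[0,0,4.2],1],[[0.0175,0.041,0],[0,0,4.2],1],[[0.0175,0.041,0],[0,0,4.2],1],[[0.0175,0.041,0],[0,0,4.2],1],[[0.0175,0.041,0],[0,0,4.2],1],[[0.0175,0.041,0],[0,0,4.2],1]]';  python3 -c "
from h import *
o=ctrl.get_obs();print(o['joint_pos'].round(2),o['tool_pos'].round(4),o['orientation'].round(1),o['clock'])"
```

```text
clock: 1.5
tool_pos: [0.5203, -0.4299, 0.5264]
orientation: [180.0, 0.0, -129.8]
force: [-0.1, -1.2, 0.9]
opening: 0.0878
gripper_force: 0.0
clock: 2.3
tool_pos: [0.6593, -0.1015, 0.5263]
orientation: [180.0, 0.0, -96.2]
force: [0.2, -0.9, -0.4]
opening: 0.0879
gripper_force: 0.0
[ 7.950e+00  1.903e+01  3.620e+01 -1.000e-02 -1.072e+02 -1.414e+01] [ 0.6593 -0.1015  0.5263] [180.    0.  -96.2] 2.3
```

```bash
python3 -m crank '[[[-0.0085,0.042,0],[0,0,0],1],[[-0.0085,0.042,0],[0,0,0],1],[[-0.0085,0.042,0],[0,0,0],1],[[-0.0085,0.042,0],[0,0,0],1],[[-0.0085,0.042,0],[0,0,0],1],[[-0.0085,0.042,0],[0,0,0],1],[[-0.0085,0.042,0],[0,0,-0.8],1],[[-0.046,0,0],[0,0,0],1],[[-0.046,0,0],[0,0,0],1],[[-0.046,0,0],[0,0,0],1],[[-0.046,0,0],[0,0,0],1]]';  python3 - <<'E'
from h import *
o=ctrl.get_obs();print(o['joint_pos'].round(2),o['tool_pos'].round(4),o['orientation'].round(1),o['clock'])
snap('scene','scene1.png')
E
```

```text
clock: 3.4
tool_pos: [0.4138, 0.1904, 0.5258]
orientation: [180.0, -0.0, -97.2]
force: [-0.1, 1.8, 1.2]
opening: 0.0874
gripper_force: 0.0
[ 4.9610e+01 -3.6300e+00  9.4200e+00 -1.0000e-02 -1.0312e+02 -5.6780e+01] [0.4138 0.1904 0.5258] [180.   -0.  -97.2] 3.4
```

View pics/scene1.png

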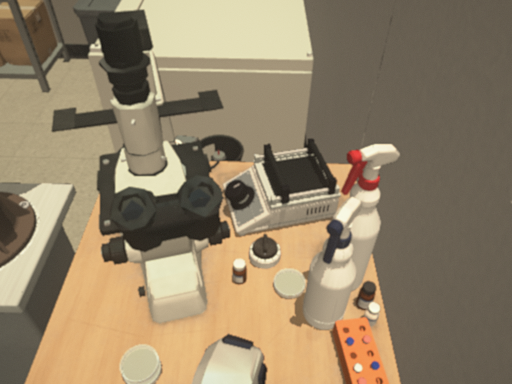

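Run:
```python
import numpy as np
D=np.array([(20.59,.634,.6745,.2256),(19.94,37.82,.6743,.5286),(19.03,36.2,.6671,.5263),(-3.63,9.42,.4555,.5258)])
A=[];b=[]
for q2,q3,r,z in D:
    q2,e=np.radians(q2),np.radians(q3-q2)
    A+= [[1,np.sin(q2),np.cos(e),-np.sin(e),0],[0,np.cos(q2),np.sin(e),np.cos(e),1]]; b+=[np.sqrt(r*r-.1918**2),z]
x,res,rk,s=np.linalg.lstsq(np.array(A),np.array(b),rcond=None);print(x,rk,s,np.array(A)@x-b)
```

```text
[-0.00068931  0.60228725  0.4637182  -0.00100437 -0.17900348] 5 [3.42821085 2.80216656 0.43112247 0.38452905 0.24799955] [-1.76728115e-06 -1.19142326e-07 -1.04626291e-04 -6.22431046e-06
  1.09749800e-04  1.19772015e-06 -3.35622787e-06  5.14573264e-06]
```

```bash
python3 -m crank '[[[0,0,-0.05],[0,0,0],1],[[0,0,-0.05],[0,0,0],1],[[0,0,-0.05],[0,0,0],1],[[0,0,-0.05],[0,0,0],1],[[0,0,-0.05],[0,0,0],1]]'
python3 - <<'E'
from h import *
o=ctrl.get_obs();print(o['joint_pos'].round(2),o['tool_pos'].round(4),o['orientation'].round(1),o['clock'])
p,d=snap('top','top1.png'); C=cloud('top',d); Z=C[...,2]
k=(d>0)&(Z>.27)&(C[...,0]>.2)&(C[...,1]>.135)
print(k.sum(),C[k].min(0),C[k].max(0))
E
```

```text
clock: 3.95
tool_pos: [0.4149, 0.1902, 0.2747]
orientation: [-180.0, 0.0, -97.2]
force: [0.4, 0.9, -0.1]
opening: 0.0873
gripper_force: 0.0
[ 4.946e+01 -2.440e+00 -2.094e+01 -1.000e-02 -7.147e+01 -5.662e+01] [0.4149 0.1902 0.2747] [-180.     0.   -97.2] 3.95
28630 [0.31538498 0.13514142 0.27000192] [0.82980699 0.48116545 0.71915257]
```

View pics/top1.png

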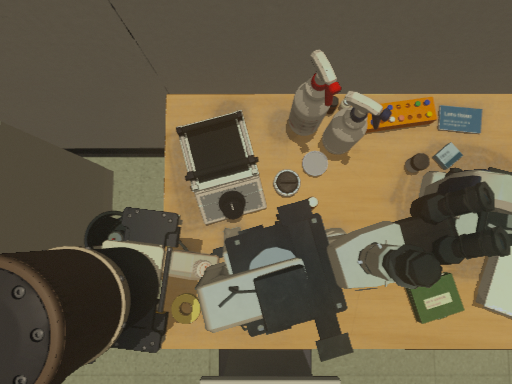

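```bash
python3 -m crank '[[[-0.001,0.001,-0.04],[0,0,0],1],[[0,0,-0.04],[0,0,0],1],[[0,0,-0.04],[0,0,0],1],[[0,0,-0.04],[0,0,0],1],[[0,0,-0.025],[0,0,0],1],[[0,0,-0.013],[0,0,0],1],[[0,0,0],[0,0,0],1]]'; python3 -m crank '[[[0,0,0],[0,0,0],-1],[[0,0,0],[0,0,0],-1],[[0,0,0],[0,0,0],-1],[[0,0,0],[0,0,0],-1],[[0,0,0],[0,0,0],-1],[[0,0,0],[0,0,0],-1]]'
```

```text
clock: 4.7
tool_pos: [0.414, 0.1911, 0.0775]
orientation: [179.9, -0.2, -97.2]
force: [0.3, -0.4, 0.0]
opening: 0.0872
gripper_force: 0.0
clock: 5.3
tool_pos: [0.4146, 0.1918, 0.079]
orientation: [-180.0, 0.0, -97.2]
force: [-1.6, 0.2, 4.4]
opening: 0.0518
gripper_force: 30.0
```

```bash
python3 -m crank '[[[0,0,0.03],[0,0,0],-1],[[0,0,0.04],[0,0,0],-1],[[0,0,0.04],[0,0,0],-1],[[0,0,0.04],[0,0,0],-1],[[0,0,0.03],[0,0,0],-1]]'
python3 - <<'E'
from h import *
p=cv2.imread('pics/top0.png');dt=np.load('top0.npy');C=cloud('top',dt);S=cloud('scene',np.load('scene0.npy'))
a=np.radians(15.2);ex=np.array([np.cos(a),np.sin(a)]);ey=np.array([-np.sin(a),np.cos(a)]);O=np.array([.6309,.1076])
for n,D in(('top',C),('scene',S)):
    P=D.reshape(-1,3); Q=np.c_[(P[:,:2]-O)@np.c_[ex,ey],P[:,2]]*1000
    k=(Q[:,2]>100)&(Q[:,2]<125)&(abs(Q[:,1])<90)&(abs(Q[:,0])<110); B=Q[k]
    for nm,s in(('front',B[:,0]<35),('back',B[:,0]>35)):
        b=B[s]; print(n,nm,'x',np.percentile(b[:,0],[2,50,98]).round(1),'y',np.percentile(b[:,1],[0.5,50,99.5]).round(1), 'slope deg',np.degrees(np.arctan(np.polyfit(b[:,1],b[:,0],1)[0])).round(2))
    k=(Q[:,2]>15)&(Q[:,2]<95)&(abs(Q[:,1])<100)&(Q[:,0]>-125)&(Q[:,0]<110);b=Q[k]
    print('   body y by z>60', np.percentile(b[b[:,2]>60][:,1],[.5,99.5]).round(1), 'x',np.percentile(b[:,0],[.5,99.5]).round(1))
g=cv2.cvtColor(p,cv2.COLOR_BGR2GRAY)[180:230,205:260]; m=(g<50).astype(np.uint8)
c=max(cv2.findContours(m,0,1)[0],key=cv2.contourArea); (u,v),r=cv2.minEnclosingCircle(c); x,y,w,h=cv2.boundingRect(c);print('knob px',u+205,v+180,r,x+205,y+180,w,h)
X=onz('top',u+205,v+180,.068); print((X[:2]-O)@np.c_[ex,ey])
E
```

```text
clock: 5.8
tool_pos: [0.4145, 0.1916, 0.261]
orientation: [-179.9, 0.1, -97.2]
force: [0.7, 0.5, -2.1]
opening: 0.0519
gripper_force: 29.9
top front x [-23.1 -16.4  -8.6] y [-71.3   1.2  73. ] slope deg 0.2
top back x [77.3 82.7 90.7] y [-70.4   0.8  71.8] slope deg 0.16
   body y by z>60 [-73.5  74.9] x [-119.1  102.8]
scene front x [-21.2 -15.4  -6.8] y [-71.8 -12.2  75.5] slope deg -0.14
scene back x [79.  83.4 92.2] y [-70.5 -11.3  74. ] slope deg -0.24
   body y by z>60 [-73.5  74.4] x [-117.1  101.2]
knob px 232.26470565795898 204.5 14.007328033447266 219 191 26 28
[-0.09409384  0.00016472]
```

```bash
python3 -m crank '[[[0.005,0.03,0.0],[0,0,0],-1],[[0.035,0.01,0.01],[0,0,0],-1],[[0.04,0,0.01],[0,0,0],-1],[[0.04,0,0],[0,0,4],-1],[[0.04,-0.01,0],[0,0,6],-1],[[0.04,-0.03,0],[0,0,6],-1],[[0.035,-0.03,0],[0,0,6.4],-1],[[0.021,-0.021,0],[0,0,0],-1],[[0,0,0],[0,0,0],-1],[[0,0,0],[0,0,0],-1]]'
python3 - <<'E'
from h import *
o=ctrl.get_obs();print(o['joint_pos'].round(2),o['tool_pos'].round(4),o['orientation'].round(1),o['clock'])
p,d=snap('scene','scene2.png'); np.save('scene2.npy',d); q,e=snap('top','top2.png'); np.save('top2.npy',e)
cv2.imwrite('pics/mix2.png',np.hstack([cv2.resize(p[20:260,180:380],(400,480),interpolation=2),cv2.resize(q[60:260,120:280],(384,480),interpolation=2)]))
E
```

```text
clock: 6.8
tool_pos: [0.6703, 0.1398, 0.2771]
orientation: [179.9, 0.0, -74.9]
force: [-1.1, 0.5, -2.3]
opening: 0.0518
gripper_force: 29.9
[ 2.803e+01  2.018e+01  6.680e+00 -3.000e-02 -7.663e+01 -1.290e+01] [0.6703 0.1398 0.2771] [179.9   0.  -74.9] 6.8
```

View pics/mix2.png

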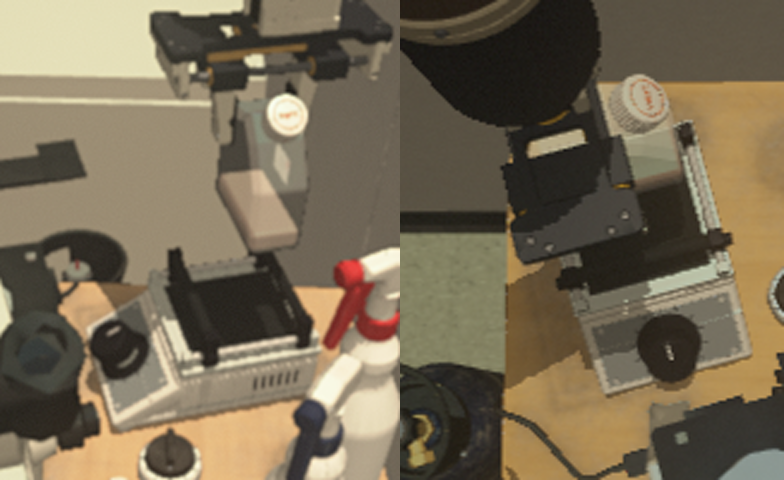

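Run:
```python
from h import *
a=np.radians(15.15);M=np.array([[np.cos(a),-np.sin(a)],[np.sin(a),np.cos(a)]])
T=np.array([.6703,.1398])
for n in('scene','top'):
    d=np.load(n+'2.npy');P=cloud(n,d)[d>0]; Q=np.c_[(P[:,:2]-T)@M,P[:,2]]*1000
    for z0,z1 in((192,215),(215,240),(240,270),(270,300),(300,322),(322,350)):
        k=(Q[:,2]>z0)&(Q[:,2]<z1)&(abs(Q[:,0])<45)&(Q[:,1]>-110)&(Q[:,1]<60); b=Q[k]
        if len(b)>15: print(n,z0,len(b),'x',np.percentile(b[:,0],[2,50,98]).round(1),'y',np.percentile(b[:,1],[1,10,50,99]).round(1))
for u,v in((305,145),(328.5,140),(290,109)):
    X=onz('scene',u,v,.198); print(((X[:2]-T)@M*1000).round(1))
```

```text
scene 192 208 x [-26.9 -16.5  21.4] y [-74.7 -73.6 -71.7  29.8]
scene 215 500 x [-26.8 -21.   21.7] y [-74.7 -73.8 -71.1  29. ]
scene 240 659 x [-26.4 -19.3  22. ] y [-74.8 -73.7 -71.3  24.2]
scene 270 859 x [-40.6 -13.   23.6] y [-71.7 -67.7 -55.7   7.9]
scene 300 585 x [-43.4 -16.3  41.5] y [-67.9 -53.7 -17.7  18.8]
scene 322 584 x [-41.9   2.2  41.6] y [-70.5 -66.  -51.1  12.2]
top 192 35 x [-28.8 -28.3 -22.9] y [-73.9 -70.3 -53.  -32.7]
top 215 84 x [-28.7 -28.  -23.3] y [-73.3 -69.6 -52.5 -32.8]
top 240 143 x [-28.5 -27.2  12.3] y [-74.3 -73.4 -62.5 -35.5]
top 270 245 x [-27.6 -20.9  -0. ] y [-71.1 -68.5 -57.4  28.3]
top 300 310 x [-25.5  -7.4  22. ] y [-53.8 -44.3 -30.4  24.5]
top 322 469 x [-18.3  -3.2  14.5] y [-70.6 -66.1 -52.7 -34.3]
[-20.7 -64. ]
[ 27.8 -59.8]
[-12.3  56. ]
```

```bash
python3 -m crank '[[[0,-0.001,-0.03],[0,0,0],-1],[[0,0,-0.03],[0,0,0],-1],[[0,0,-0.03],[0,0,0],-1],[[0,0,-0.02],[0,0,0],-1],[[0,0,-0.008],[0,0,0],-1],[[0,0,0],[0,0,0],-1]]'
```

```text
clock: 7.5
tool_pos: [0.6695, 0.1402, 0.16]
orientation: [179.9, -0.0, -74.7]
force: [1.0, -0.7, -1.3]
opening: 0.0517
gripper_force: 29.9
```

```bash
python3 -m crank '[[[0,0,-0.001],[0,0,0],-1],[[0,0,-0.001],[0,0,0],-1],[[0,0,0],[0,0,0],-1]]';python3 -m crank '[[[0,0,-0.001],[0,0,0],-1],[[0,0,0],[0,0,0],-1]]'
```

```text
clock: 7.8
tool_pos: [0.6708, 0.1398, 0.1597]
orientation: [-179.9, 0.0, -74.8]
force: [-0.2, 0.8, -3.1]
opening: 0.052
gripper_force: 29.9
clock: 8.0
tool_pos: [0.6705, 0.1395, 0.1578]
orientation: [-180.0, 0.0, -74.8]
force: [-0.6, -0.1, -2.0]
opening: 0.0518
gripper_force: 29.9
```

```bash
python3 -m crank '[[[0,0,-0.001],[0,0,0],-1],[[0,0,0],[0,0,0],-1]]';python3 -m crank '[[[0,0,-0.001],[0,0,0],-1],[[0,0,0],[0,0,0],-1]]'; python3 -m crank '[[[0,0,-0.001],[0,0,0],-1],[[0,0,0],[0,0,0],-1]]'
```

```text
clock: 8.2
tool_pos: [0.6706, 0.1396, 0.1571]
orientation: [-180.0, -0.0, -74.8]
force: [-1.2, 0.2, 1.4]
opening: 0.0515
gripper_force: 30.0
clock: 8.4
tool_pos: [0.6706, 0.1396, 0.157]
orientation: [-179.9, -0.0, -74.7]
force: [-3.2, 0.9, 7.7]
opening: 0.052
gripper_force: 30.0
clock: 8.6
tool_pos: [0.6706, 0.1396, 0.157]
orientation: [-179.9, -0.0, -74.7]
force: [-6.3, 1.0, 12.1]
opening: 0.052
gripper_force: 30.0
```

```bash
python3 -m crank '[[[0,0,0.0025],[0,0,0],-1],[[0,0,0],[0,0,0],-1]]'; python3 -m crank '[[[0,0,0],[0,0,0],0.6],[[0,0,0],[0,0,0],1],[[0,0,0],[0,0,0],1],[[0,0,0],[0,0,0],1]]'; python3 -m crank '[[[0,0,0.02],[0,0,0],1],[[0,0,0.04],[0,0,0],1],[[0,0,0.05],[0,0,0],1],[[0,0,0.05],[0,0,0],1],[[0,0,0.05],[0,0,0],1]]'
python3 - <<'E'
from h import *
q,e=snap('top'); 
a=np.radians(15.2);M=np.array([[np.cos(a),-np.sin(a)],[np.sin(a),np.cos(a)]]);O=np.array([.6305,.1084])
p,d=snap('scene')
for n,d in(('top',e),('scene',d)):
    P=cloud(n,d)[d>0]; Q=np.c_[(P[:,:2]-O)@M,P[:,2]]*1000
    for z0,z1 in((125,150),(150,180),(180,205),(205,230)):
        k=(Q[:,2]>z0)&(Q[:,2]<z1)&(Q[:,0]>0)&(Q[:,0]<105)&(abs(Q[:,1])<80); b=Q[k]
        if len(b)>15: print(n,z0,len(b),'x',np.percentile(b[:,0],[2,50,98]).round(1),'y',np.percentile(b[:,1],[1,50,99]).round(1))
E
```

```text
clock: 8.8
tool_pos: [0.6705, 0.1396, 0.1572]
orientation: [-180.0, 0.0, -74.8]
force: [0.2, -0.2, -2.3]
opening: 0.0519
gripper_force: 29.9
clock: 9.2
tool_pos: [0.6705, 0.1396, 0.157]
orientation: [180.0, -0.0, -74.8]
force: [-0.2, -0.1, 0.2]
opening: 0.0784
gripper_force: 0.0
clock: 9.7
tool_pos: [0.6701, 0.1393, 0.3693]
orientation: [-180.0, -0.0, -74.8]
force: [0.9, 1.1, 0.1]
opening: 0.0875
gripper_force: 0.0
top 125 176 x [18.6 19.5 55.3] y [-55.2 -14.   51.4]
top 150 282 x [19.  20.2 42.4] y [-51.8 -23.7  49.7]
top 180 182 x [19.6 32.5 70. ] y [-52.4 -16.6   1.6]
top 205 306 x [28.4 43.6 61.3] y [-49.3 -33.5 -16. ]
scene 125 406 x [20.4 26.7 68.5] y [-55.  -51.   47.8]
scene 150 660 x [20.7 35.4 69.8] y [-52.2 -36.6  46.8]
scene 180 413 x [21.1 32.4 67.7] y [-50.5  -6.8  41.9]
scene 205 279 x [29.9 45.6 62.7] y [-49.6 -37.  -20.9]
```

```bash
python3 -m crank '[[[-0.024,0.003,-0.02],[-6.76,-1.83,0],-1],[[-0.024,0.003,-0.025],[-6.76,-1.83,0],-1],[[-0.024,0.003,-0.025],[-6.76,-1.83,0],-1],[[-0.024,0.003,-0.025],[-6.76,-1.83,0],-1],[[-0.0235,0.004,-0.025],[-6.76,-1.83,0],-1],[[0,0,0],[0,0,0],-1],[[0,0,0],[0,0,0],-1],[[0,0,0],[0,0,0],-1]]'
python3 - <<'E'
from h import *
o=ctrl.get_obs();print(o['joint_pos'].round(2),o['tool_pos'].round(4),o['orientation'].round(1),o['clock'])
from scipy.spatial.transform import Rotation as Rn
R=Rn.from_euler('xyz',o['orientation'],degrees=True).as_matrix();a=np.radians(15.2);M=np.array([[np.cos(a),-np.sin(a),0],[np.sin(a),np.cos(a),0],[0,0,1]])
print((M.T@R).round(3)); O=np.array([.6305,.1084,0]);print((M.T@(o['tool_pos']-O)).round(4))
E
```

```text
clock: 10.6
tool_pos: [0.5519, 0.1563, 0.2481]
orientation: [-179.9, -34.9, -74.8]
force: [0.6, -0.5, 0.8]
opening: 0.0292
gripper_force: 0.0
[ 52.39  16.58 -21.81  28.03 -76.17 -50.03] [0.5519 0.1563 0.2481] [-179.9  -34.9  -74.8] 10.6
[[-0.001 -1.     0.001]
 [-0.82  -0.    -0.572]
 [ 0.572 -0.001 -0.82 ]]
[-0.0633  0.0668  0.2481]
```

```bash
python3 -m crank '[[[0,0,-0.04],[0,0,0],-1],[[0,0,-0.04],[0,0,0],-1],[[0,0,-0.035],[0,0,0],-1],[[0,0,-0.02],[0,0,0],-1],[[0,0,-0.012],[0,0,0],-1],[[0,0,0],[0,0,0],-1]]'; python3 -m crank '[[[0.0077,0.0021,0],[0,0,0],-1],[[0.0077,0.0021,0],[0,0,0],-1],[[0.0048,0.0013,0],[0,0,0],-1],[[0.0048,0.0013,0],[0,0,0],-1],[[0,0,0],[0,0,0],-1]]'
```

```text
clock: 11.2
tool_pos: [0.5516, 0.1549, 0.0998]
orientation: [179.9, -35.0, -74.9]
force: [0.4, 0.0, 0.9]
opening: 0.0004
gripper_force: 0.0
clock: 11.7
tool_pos: [0.5766, 0.1627, 0.1003]
orientation: [180.0, -35.0, -74.8]
force: [0.7, 0.0, 0.3]
opening: 0.0003
gripper_force: 0.0
```

```bash
for i in 1 2; do python3 -m crank '[[[0.0029,0.0008,0],[0,0,0],-1],[[0.0029,0.0008,0],[0,0,0],-1],[[0,0,0],[0,0,0],-1]]'|grep -E 'tool|force: \['; done
python3 - <<'E'
from h import *
p,d=snap('scene');q,e=snap('top')
cv2.imwrite('pics/mix3.png',np.hstack([cv2.resize(p[100:240,210:350],(480,480),interpolation=2),cv2.resize(q[100:240,140:230],(309,480),interpolation=2)]))
E
```

```text
tool_pos: [0.5818, 0.1639, 0.1001]
force: [-0.4, -0.9, 0.7]
tool_pos: [0.5878, 0.1655, 0.1]
force: [-0.4, -1.7, 0.5]
```

View pics/mix3.png

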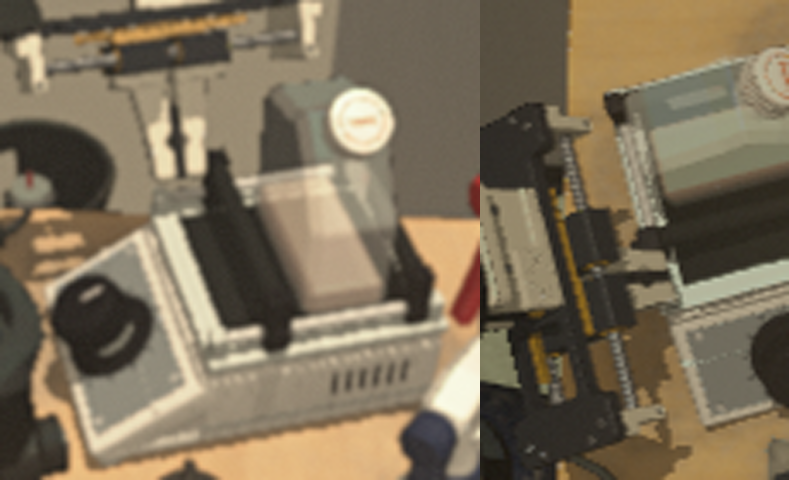

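```bash
for i in 1 2 3; do python3 -m crank '[[[0.0029,0.0008,0],[0,0,0],-1],[[0.0029,0.0008,0],[0,0,0],-1],[[0,0,0],[0,0,0],-1]]'|grep -E 'tool|force: \['; done
```

```text
tool_pos: [0.5937, 0.1673, 0.1]
force: [-0.7, -1.2, -0.0]
tool_pos: [0.5996, 0.1689, 0.1]
force: [-0.3, -0.4, 0.9]
tool_pos: [0.6053, 0.1705, 0.1]
force: [-1.3, -1.4, -0.1]
```

```bash
cat > bar.py <<'E'
from h import *
a=np.radians(15.2);M=np.array([[np.cos(a),-np.sin(a)],[np.sin(a),np.cos(a)]]);O=np.array([.6305,.1084])
def meas():
  for n in('top','scene'):
    p,d=snap(n);P=cloud(n,d)[d>0]; Q=np.c_[(P[:,:2]-O)@M,P[:,2]]*1000
    z=Q[:,2]
    for nm,z0,z1,x0,x1,y0,y1 in(('front',100,125,-35,30,-80,20),('back',100,125,76,105,-80,80),('flask',135,200,8,105,-80,80),('fingers',97,130,-60,40,60,100),('knobtop',66,100,-140,-80,-25,25)):
        b=Q[(z>z0)&(z<z1)&(Q[:,0]>x0)&(Q[:,0]<x1)&(Q[:,1]>y0)&(Q[:,1]<y1)]
        if len(b)>8: print(n,nm,len(b),'x',np.percentile(b[:,0],[2,50,98]).round(1),'y',np.percentile(b[:,1],[1,50,99]).round(1),'z',np.percentile(b[:,2],[1,50,99]).round(1))
  o=ctrl.get_obs();print('tool',((o['tool_pos'][:2]-O)@M).round(4),o['tool_pos'][2].round(4),o['joint_pos'].round(1),o['clock'])
if __name__=='__main__': meas()
E
python3 bar.py
```

```text
top front 378 x [ 7.2 15.1 23. ] y [-71.8 -26.5  19.1] z [104.2 113.7 124.2]
top back 108 x [77.6 83.  91.3] y [-71.6 -56.4  71.4] z [101.8 114.4 117.7]
top flask 1426 x [22.1 36.7 72.7] y [-53.9   9.9  78.5] z [137.  184.2 199.1]
top fingers 197 x [-25.1  -6.   21.2] y [60.2 68.1 82.1] z [ 99.6 117.3 129.9]
top knobtop 323 x [-117.6 -100.6  -81.8] y [-21.6  -0.3  22.1] z [66.3 74.1 83.5]
scene front 365 x [ 9.1 16.9 28.6] y [-71.8 -36.2  18.6] z [101.8 115.8 124.3]
scene back 136 x [79.4 84.8 92.6] y [-71.5 -61.7 -27.5] z [101.7 115.2 118.6]
scene flask 1332 x [23.6 36.  74. ] y [-54.5 -30.8  78.7] z [136.2 168.  198.7]
scene fingers 255 x [-23.8  -4.7  22.3] y [60.2 68.4 88.5] z [ 98.  118.5 129.6]
scene knobtop 311 x [-118.4  -99.6  -81.3] y [-22.4  -5.1  20.4] z [66.1 74.5 84.1]
tool [-0.0081  0.0666] 0.1 [ 48.6  29.  -25.3  33.1 -61.3 -56.2] 13.4
```

```bash
for i in 1 2 3 4; do python3 -m crank '[[[0.001,0.0003,0],[0,0,0],-1],[[0,0,0],[0,0,0],-1]]'|grep -E 'tool|force: \['; done
```

```text
tool_pos: [0.6059, 0.1707, 0.1]
force: [-2.4, -0.7, 0.1]
tool_pos: [0.6069, 0.1709, 0.1]
force: [-4.0, -0.6, -0.2]
tool_pos: [0.608, 0.1713, 0.1001]
force: [-3.6, -1.1, 0.4]
tool_pos: [0.609, 0.1715, 0.1001]
force: [-2.8, -1.2, 0.1]
```

```bash
for i in 1 2 3; do python3 -m crank '[[[0.001,0.0003,0],[0,0,0],-1],[[0,0,0],[0,0,0],-1]]'|grep -E 'tool|force: \['; done; python3 bar.py
```

```text
tool_pos: [0.6092, 0.1715, 0.1]
force: [-8.1, 0.3, 1.9]
tool_pos: [0.6093, 0.1715, 0.1]
force: [-13.7, 2.1, 5.0]
tool_pos: [0.6094, 0.1715, 0.1]
force: [-21.0, 4.2, 7.8]
top front 372 x [11.7 19.  27. ] y [-71.8 -26.4  18.9] z [105.5 113.6 123.6]
top back 101 x [77.4 83.3 90.8] y [-71.6 -57.7  71.1] z [100.5 114.5 117.5]
top flask 1440 x [25.6 40.4 76.7] y [-53.9  10.1  79. ] z [137.3 183.9 199.3]
top fingers 190 x [-20.6  -1.8  24.9] y [60.2 67.9 81.3] z [ 99.5 117.4 129.3]
top knobtop 318 x [-117.  -100.1  -81.7] y [-22.1  -0.5  22.2] z [66.2 74.3 83. ]
scene front 351 x [12.9 20.5 28.8] y [-72.5 -34.5  18.4] z [101.  115.6 124. ]
scene back 125 x [77.4 84.8 92.4] y [-71.3 -62.9 -34.2] z [100.6 115.  120.5]
scene flask 1347 x [27.4 39.6 78.6] y [-54.3 -30.3  79.4] z [135.6 168.  198.1]
scene fingers 253 x [-20.1  -1.   26.3] y [60.7 68.9 90. ] z [ 98.9 118.2 129.6]
scene knobtop 308 x [-118.1  -99.6  -81.3] y [-21.9  -5.2  20.5] z [66.1 74.7 84.4]
tool [-0.0038  0.0664] 0.1 [ 48.4  29.5 -24.5  32.9 -61.7 -55.8] 14.9
```

```bash
python3 -m crank '[[[-0.0058,-0.0016,0],[0,0,0],-1],[[-0.01,-0.0027,0],[0,0,0],-1],[[-0.01,-0.0027,0.01],[0,0,0],-1],[[0,0,0.045],[0,0,0],-1],[[0,0,0.045],[6.76,1.83,0],0],[[0,0,0.045],[6.76,1.83,0],1],[[0,0,0.045],[6.76,1.83,0],1],[[0,0,0.045],[6.76,1.83,0],1],[[0,0,0.045],[6.76,1.83,0],1]]'; python3 -m crank '[[[-0.002,-0.014,0],[0,0,-8.2],1],[[-0.002,-0.014,0],[0,0,-8.2],1],[[-0.002,-0.014,0],[0,0,-8.2],1],[[-0.002,-0.014,0],[0,0,-8.2],1],[[-0.002,-0.014,0],[0,0,-8.2],1],[[0,0,0],[0,0,-8.2],1],[[0,0,0],[0,0,-8.2],1],[[0,0,0],[0,0,-8.2],1],[[0,0,0],[0,0,-8.2],1],[[0,0,0],[0,0,-8.2],1],[[0,0,0],[0,0,-8],1],[[0,0,0],[0,0,0],1]]'; python3 bar.py
```

```text
clock: 15.8
tool_pos: [0.5852, 0.1657, 0.3844]
orientation: [-179.7, 0.3, -74.6]
force: [1.6, -0.7, 0.1]
opening: 0.0348
gripper_force: 0.0
clock: 17.0
tool_pos: [0.5756, 0.0954, 0.3809]
orientation: [180.0, 0.1, -164.9]
force: [0.2, 0.1, -0.8]
opening: 0.0875
gripper_force: 0.0
top knobtop 322 x [-117.7 -100.3  -81.8] y [-22.1  -0.5  22.3] z [66.3 73.9 83.6]
scene front 351 x [12.9 20.3 28.6] y [-72.7 -34.2  18.9] z [100.6 115.5 123.6]
scene back 125 x [78.1 84.8 92.6] y [-71.1 -62.7 -35.7] z [100.9 115.1 119.7]
scene flask 1306 x [27.9 39.5 77. ] y [-54.3 -31.2  45.3] z [135.8 167.6 199.2]
scene fingers 52 x [12.6 16.8 27.5] y [60.4 65.5 73.9] z [ 98.2 117.2 120.6]
scene knobtop 300 x [-117.8  -99.5  -81.3] y [-21.7  -5.1  20.4] z [66.2 74.8 84. ]
tool [-0.0562  0.0018] 0.3807 [  28.6    8.5    4.1    0.   -85.6 -103.1] 17.1
```

```bash
python3 -m crank '[[[0.0015,-0.0014,0],[-1.75,6.43,0],1],[[0,0,0],[-1.75,6.43,0],1],[[0,0,0],[-1.75,6.43,0],1],[[0,0,-0.04],[0,0,0],1],[[0,0,-0.05],[0,0,0],1],[[0,0,-0.05],[0,0,0],1],[[0,0,-0.04],[0,0,0],1],[[0,0,-0.015],[0,0,0],1],[[0,0,0],[0,0,0],1],[[0,0,0],[0,0,0],1]]'; python3 bar.py | grep tool
python3 - <<'E'
from h import *
p,d=snap('scene')
cv2.imwrite('pics/s4.png',cv2.resize(p[60:260,180:380],(600,600),interpolation=2))
E
```

```text
clock: 18.1
tool_pos: [0.5787, 0.0942, 0.187]
orientation: [-180.0, -19.9, -164.7]
force: [-0.7, 0.4, 0.6]
opening: 0.0877
gripper_force: 0.0
tool [-0.0534  0.0001] 0.1876 [ 25.9  26.3   3.   -3.6 -86.1 -99.7] 18.2
```

View pics/s4.png

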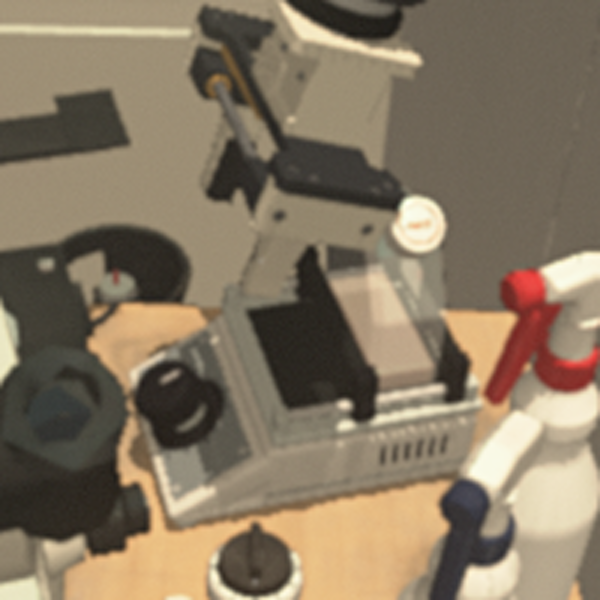

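```bash
python3 -m crank '[[[-0.0102,-0.0028,-0.0288],[0,0,0],1],[[-0.0102,-0.0028,-0.0288],[0,0,0],1],[[-0.0102,-0.0028,-0.0288],[0,0,0],1],[[-0.0102,-0.0028,-0.0288],[0,0,0],1],[[0,0,0],[0,0,0],1]]'; python3 bar.py | grep tool
```

```text
clock: 18.75
tool_pos: [0.5343, 0.0823, 0.0682]
orientation: [180.0, -20.3, -164.8]
force: [-0.4, -0.1, 0.7]
opening: 0.0878
gripper_force: 0.0
tool [-0.0959 -0.0002] 0.0714 [ 26.6  28.8  -9.7  -4.  -71.1 -99.3] 18.85
```

Then the last stretch, and close.

```bash
python3 -m crank '[[[-0.0051,-0.0014,-0.0144],[0,0,0],1],[[-0.0046,-0.0014,-0.0124],[0,0,0],1],[[0,0,0],[0,0,0],1],[[0,0,0],[0,0,0],1]]'; python3 bar.py | grep tool;  python3 -m crank '[[[0,0,0],[0,0,0],-1],[[0,0,0],[0,0,0],-1],[[0,0,0],[0,0,0],-1],[[0,0,0],[0,0,0],-1],[[0,0,0],[0,0,0],-1],[[0,0,0],[0,0,0],-1]]'
```

```text
clock: 19.25
tool_pos: [0.5278, 0.0802, 0.0438]
orientation: [-180.0, -19.9, -164.7]
force: [-0.3, -0.6, 0.2]
opening: 0.0875
gripper_force: 0.0
tool [-0.1063 -0.0002] 0.0439 [ 26.7  29.8 -12.3  -4.2 -67.5 -99.2] 19.35
clock: 19.95
tool_pos: [0.5271, 0.0802, 0.0431]
orientation: [180.0, -20.0, -164.8]
force: [-1.1, 0.9, 0.5]
opening: 0.0461
gripper_force: 30.0
```

```bash
python3 -m crank '[[[-0.001,-0.0003,0.0017],[0,0,0],-1],[[-0.001,-0.0003,0.0017],[0,0,0],-1],[[-0.001,-0.0003,0.0017],[0,0,0],-1],[[0,0,0],[0,0,0],-1]]'; python3 -m crank '[[[-0.001,-0.0003,0.0017],[0,0,0],-1],[[-0.001,-0.0003,0.0017],[0,0,0],-1],[[-0.001,-0.0003,0.0017],[0,0,0],-1],[[-0.0005,-0.0001,0.0009],[0,0,0],-1],[[0,0,0],[0,0,0],-1],[[0,0,0],[0,0,0],-1]]'
```

```text
clock: 20.35
tool_pos: [0.524, 0.0793, 0.0487]
orientation: [180.0, -20.0, -164.8]
force: [0.6, 1.4, -0.6]
opening: 0.0464
gripper_force: 30.0
clock: 20.95
tool_pos: [0.5203, 0.0783, 0.0551]
orientation: [180.0, -20.0, -164.7]
force: [-2.9, 3.9, 7.9]
opening: 0.0459
gripper_force: 30.0
```

```bash
python3 -m crank '[[[0,0,0],[0,0,0],0],[[0,0,0],[0,0,0],1],[[0,0,0],[0,0,0],1],[[0,0,0],[0,0,0],1],[[0,0,0],[0,0,0],1],[[0,0,0],[0,0,0],1]]'; python3 -m crank '[[[0.005,0.0014,0.0142],[0,0,0],1],[[0.0102,0.0028,0.0288],[0,0,0],1],[[0.0102,0.0028,0.0288],[0,0,0],1],[[0.0102,0.0028,0.0288],[0,0,0],1],[[0.005,0.0014,0.04],[0,0,0],1],[[0,0,0.05],[0,0,0],1],[[0,0,0.05],[0,0,0],1],[[0,0,0.05],[0,0,0],1],[[0,0,0],[0,0,0],1],[[0,0,0],[0,0,0],1]]'; python3 bar.py;python3 - <<'E'
from h import *
p,d=snap('scene');q,e=snap('top')
cv2.imwrite('pics/s5.png',np.hstack([cv2.resize(p[110:300,200:350],(380,480),interpolation=2),cv2.resize(q[90:240,150:350],(420,480),interpolation=2)]))
E
```

```text
clock: 21.55
tool_pos: [0.5206, 0.078, 0.054]
orientation: [-180.0, -20.0, -164.8]
force: [0.1, 0.2, -0.2]
opening: 0.0809
gripper_force: 0.0
clock: 22.55
tool_pos: [0.5615, 0.0896, 0.3461]
orientation: [179.9, -19.8, -164.8]
force: [0.6, 0.3, -1.1]
opening: 0.0878
gripper_force: 0.0
top knobtop 419 x [-129.4 -108.2  -84.9] y [-22.7  -0.4  22.9] z [70.  84.2 94.5]
scene front 352 x [12.6 20.  28.7] y [-74.3 -35.6  17.7] z [100.4 115.6 124.2]
scene back 126 x [77.  84.7 92.9] y [-71.4 -63.7 -34.8] z [100.5 114.6 119.9]
scene flask 1304 x [27.9 39.3 76.8] y [-54.3 -30.9  46.4] z [136.2 167.7 199. ]
scene fingers 50 x [12.6 17.1 27.5] y [60.2 65.2 74. ] z [ 98.1 117.8 120.5]
scene knobtop 410 x [-126.9 -106.2  -83.9] y [-22.4  -7.9  20.7] z [67.4 84.2 96.1]
tool [-0.0723 -0.0001] 0.3438 [  26.1   20.5   14.2   -3.8 -103.5 -101.1] 22.65
```

View pics/s5.png

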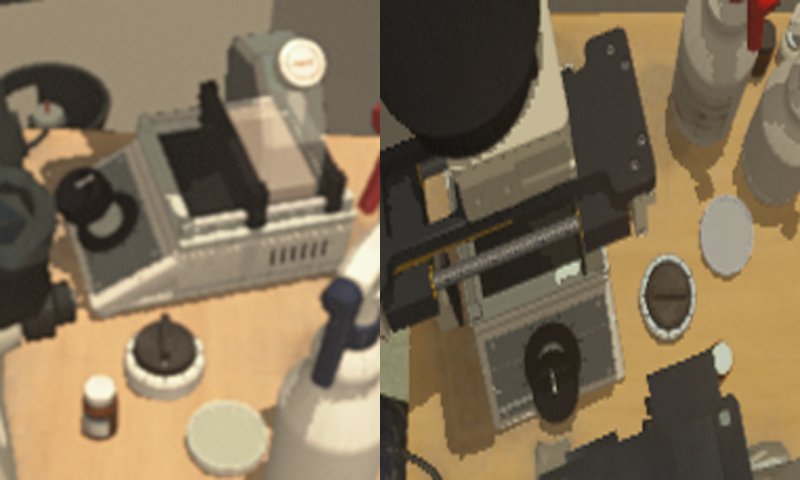

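The knob is out: its cap top rose about 11 mm in z and the stem ring is visible at (110,220) in the left half. The flask is snug and upright between the bars, and the timer, vial and dish are where they were.

```bash
python3 -c "
from plant import close_job
print(close_job())"
```

```text
the job is handed in; nothing more can be done
None
```

The job is handed in at about 23 s: the flask stands upright and snug between both bars, the knob was then pulled out and stays out, and the timer, vial and dish were not moved.

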